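# Catch a batch of choke coils from a bench dispenser

## Robot

A 6-joint arm with a two-finger parallel gripper is mounted at the origin on the work surface. World frame = base frame: x ahead of the robot, y to its left, z up, the work surface at z = 0. Lengths are in m, angles in rad, forces in N, time in s.
With the tool pointing down it reaches from about 0.225 to 0.875 m from the base axis. Payload 3.4 kg.
Tool frame: the origin (TCP) lies on the mounting face of the last link; the fingertips stand 173 mm ahead of it and the grasp point (between the pads) lies 155 mm ahead of it; z points along the fingers, y is the line along which they close (so a half turn about z gives the same grasp; the last joint's range is limited). The gripper opens to 85 mm and grips with 20 to 120 N. Pads are 22 mm wide; open, the fingers measure 114 mm over their backs; the gripper's body (76 mm by 85 mm) begins 54 mm behind the grasp point. The pads swing forward as they close: fully open they stand 13 mm farther back than shut.
Start: joints at [1.078, 0.276, 1.505, -0, 1.361, -0.121], TCP at [0.209, 0.536, 0.405] pointing down, gripper open.
Joint ranges: [-2.89, 2.89], [-0.75, 2.08], [0.22, 2.7], [-1.18, 4.32], [0.11, 2.71], [-2.7, 2.7]. Speed limits (rad/s): [2.57, 2.57, 3.14, 3.14, 3.14, 3.14].

## Interface

Orientations are given as a unit quaternion [w, x, y, z].
In Python, from rig import manip gives the robot as it stands.
- The arm moves only by the tool carry_out, never from a script. Its arguments are lists of equal length, an entry for each row: "linear": the shift along the world's x, y, z each as a share of 500 mm, from -1 to 1, a list of three; "angular": the turn, a rotation vector about the world's x, y, z each as a share of 0.08 rad, from -1 to 1, a list of three; "hand": the opening, from 0 (shut) to 1 (fully open). In form: {"linear": [[x, y, z], ...], "angular": [[rx, ry, rz], ...], "hand": [hand, ...]}. A call has 1 to 8 rows; each row shifts and turns the commanded pose from where the row before left it; what a row does not reach is not made up. A row lasts 1/12 s, in which the tool goes at most 41.7 mm and 7.16 degrees, less where a joint would pass 70% of its speed; a pose out of reach is approached as far as the arm can. A call with a number of a shift or a turn outside -1 to 1 is refused whole. A call with a gripper value outside its range is refused whole. The fingers move at their own pace and stop on an object; "force" is the grip in N (left out, the last holds). Time passes only in rows, so rows that do not move let the fingers close. It gives the time, the measured TCP pose, the force, the opening and the grip force at its end, in the units of the state.
- manip.get_state(): the state, without advancing time (a new reading comes with each control period).
- manip.get_image(name): name is "scene" or "top"; returns the picture (400x640x3 uint8, red, green, blue); there is no depth.
- manip.camera_params(name): a dict with "fx", "fy", "cx", "cy" (pixels), "k1" (the pictures are not rectified: a ray, as slopes to the right and down, at radius r is drawn at 1 + k1 r^2 times it, then the intrinsics apply), "view" (4x4, takes a point from world to camera coordinates). Camera axes: x right, y down, z forward; pixel columns grow to the right and rows downward; lengths in m; the calibration is good to about 2 mm. A picture is of the moment at which its call begins. camera_params takes no time and is no camera call.
- manip.sign_off(): hands the job in; it is judged then, once.
The state is a dict: "clock": time; "qpos": joint angles; "qd": joint speeds; "effort": joint torques, N m; "position": TCP position; "ee_rot": TCP orientation; "contact_force": force on the tool from outside, world axes, zero at the start; "moment": the same for the moment, N m; "width": finger opening in m; "gripper_force": force on a finger pad.
Only numpy, scipy, OpenCV 4.12 (cv2) and the standard library are available. Lean on these libraries where they do the work, as an engineer would, in place of code of your own. Each camera call takes 0.05 s, during which the arm holds its last target. There are 200 camera calls.

## Task

Take the yellow catch bin by its handle, hold it up under the dispenser's chute and push the red bar back with the bin so that all four choke coils slide into it, spilling none. Then set the filled bin down on the blue kit pad and let go; leave the circuit board where it lies.

Things in the scene. Friction and masses are not known exactly. Their poses are not given: they have to be found in the camera images.
- dispenser: Fixed gravity dispenser: grey base, blue column, aluminium chute (29 mm wide inside, 38 deg) falling to its -x side, towards the robot, to an open lip 210 mm above the table. Origin on the table below the lip's middle; x points back up the chute (within 0.25 rad of world x), z up. Free space below the lip: base (12 mm thick) starts 60 mm, column 90 mm behind it.
- chute_lip (a point): Middle of the chute's lip (the floor's end edge), 210 mm above the table. Released parts leave here towards the dispenser's -x and fly up to 75 mm ahead of it while falling 50 mm.
- gate (a joint): Spring-loaded rocker, rad: 0 closed (an orange stub before the lip holds the parts back), 0.45 fully open. Pushing the red bar back (dispenser's +x) opens it: the stub sinks to at most 35 mm below the lip, just in front of it. Parts run out above 0.3 rad; it springs shut when the bar is let go. 3 to 5 N at the bar.
- push_bar (a point): Centre of the red push bar, a horizontal round bar 14 mm thick and 90 mm long across the chute (along the dispenser's y). Closed it lies in the dispenser's frame at x = 1 mm, z = 131 mm above the table; at 0.4 rad it has swung to x = 34 mm, z = 115 mm.
- bin: Yellow open bin, 120 (x) x 90 x 60 mm high, walls 5 mm, 150 g; black level handle on its -x side, roughly towards the robot: bar 16 mm wide, 20 mm high, centred 42 mm above the underside, from x = -60 to -150 mm. Origin: centre of underside. Push the bar with the wall farthest from the handle: rim 50 mm below the lip, bin centre 33 mm in front of the lip = gate open and lip over the bin.
- bin_grip (a point): Where to take the handle from above: on its centre line, 115 mm from the bin's centre along the bin's -x, 42 mm above the underside.
- pad: Kit pad: flat blue square 150 x 150 mm, 3 mm thick, with a white border line, fixed to the table. Origin at the centre of its underside; its top is 3 mm higher.
- board: Small green circuit board with parts on it, 70 x 45 mm, 13 mm high, loose on the table in front of the dispenser. Origin at the centre of its underside.
- choke1: Choke coil number 1 in the chute, counted from the gate: a copper-wound drum with black end discs, 26 mm across and 18 mm high, about 25 g. Origin at its centre.
- choke2: Choke coil number 2 in the chute, counted from the gate: a copper-wound drum with black end discs, 26 mm across and 18 mm high, about 25 g. Origin at its centre.
- choke3: Choke coil number 3 in the chute, counted from the gate: a copper-wound drum with black end discs, 26 mm across and 18 mm high, about 25 g. Origin at its centre.
- choke4: Choke coil number 4 in the chute, counted from the gate: a copper-wound drum with black end discs, 26 mm across and 18 mm high, about 25 g. Origin at its centre.

How it is judged:
By the outcome, as a careful person would: the job done as asked, in the order asked, and still so for the second after the job is handed in, with the robot touching nothing.
It also fails if it takes over 48 s, if anything falls off the work surface, if the arm or the gripper's body presses on something with over 40 N, if the wrist force passes 120 N, or if a joint passes its speed limit or range.

## Working session

There is one attempt and no reset: what is moved stays moved. The work goes in short steps, Python scripts to look and compute and a tool call to move; the robot and the scene stay as the last step left them, time stands still between calls to the robot, and variables do not carry over. Pictures are saved under pics/ and viewed, at most 10 in all, crops included, and the job is handed in when it is done.

Besides the shell and the picture viewer there is one more tool, called after ">>>" as name(argument=value, ...), one argument or row to a line, values as JSON. carry_out: Moves the arm, as the interface text tells. Its arguments: {"type":"object","properties":{"linear":{"type":"array"},"angular":{"type":"array"},"hand":{"type":"array"},"force":{"type":"number"}},"required":["linear","angular","hand"]}

```bash
mkdir -p pics
python3 - <<'E'
from rig import manip
import cv2
for n in("scene","top"):
    im=manip.get_image(n); cv2.imwrite(f"pics/{n}0.png",im[:,:,::-1]); p=manip.camera_params(n); print(n,p)
s=manip.get_state(); print(s)
E
```

```text
scene {'fx': 373.55798140087995, 'fy': 373.55798140087995, 'cx': 321.1773441397279, 'cy': 203.8032889030731, 'k1': -0.061807190009816645, 'view': array([[ 0.75693192,  0.65335276, -0.01357373, -0.44897291],
       [ 0.35745055, -0.43132855, -0.82836272, -0.0620523 ],
       [-0.5470678 ,  0.62216224, -0.56002765,  1.39333818],
       [ 0.        ,  0.        ,  0.        ,  1.        ]])}
top {'fx': 463.45069040694443, 'fy': 463.45069040694443, 'cx': 319.1582073041609, 'cy': 198.52732795326855, 'k1': 0.01165689395611596, 'view': array([[ 0.00351138, -0.99998719, -0.00364421,  0.00756095],
       [-0.99317813, -0.00306268, -0.11656677,  0.59973751],
       [ 0.11655412,  0.00402866, -0.99317617,  1.21037931],
       [ 0.        ,  0.        ,  0.        ,  1.        ]])}
{'clock': 0.1, 'qpos': array([ 1.07799454e+00,  2.76532576e-01,  1.50599866e+00, -2.95128159e-05,
        1.36068950e+00, -1.21011884e-01]), 'qd': array([ 0.00049261,  0.00033759, -0.00256318, -0.00038186,  0.00102744,
       -0.0011112 ]), 'effort': array([ 3.58038909e-03, -4.17702019e+01, -2.46406174e+01,  2.30102683e-05,
        5.83797635e-03,  1.03374299e-05]), 'position': array([0.20881754, 0.53554652, 0.40392864]), 'ee_rot': array([-2.32175257e-04,  1.84823041e-01,  9.82771479e-01, -7.80360006e-04]), 'contact_force': array([-1.10115228, -0.66396168, -0.19212072]), 'moment': array([ 0.00895544, -0.02733944,  0.00578558]), 'gripper_force': 0.0, 'width': 0.08554321129443858}
```

View pics/scene0.png

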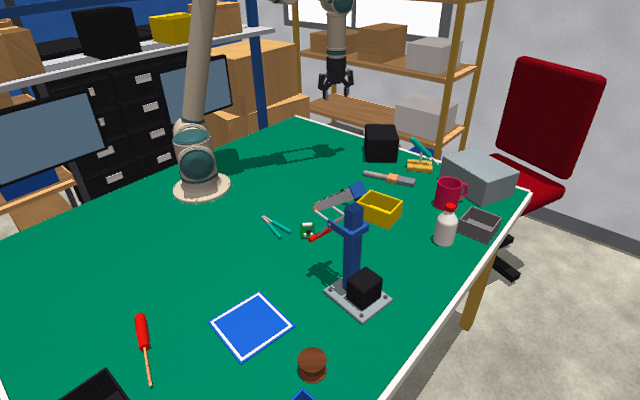

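View pics/top0.png

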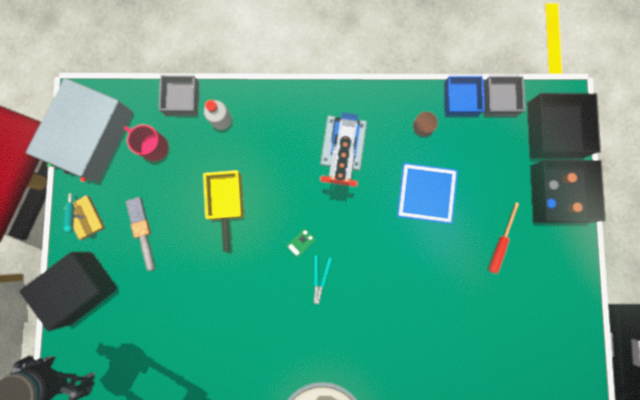

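The top view shows the bin at about (222,195) with its handle running down to (226,250). The red bar is at (338,182), the pad at (428,193) and the board at (301,241). In the scene view the bin is at (380,208), partly behind the dispenser.

```bash
cat > h.py <<'E'
import numpy as np,cv2
from rig import manip
def ray(n,px):
    p=manip.camera_params(n); V=p["view"]; K=np.array([[p["fx"],0,p["cx"]],[0,p["fy"],p["cy"]],[0,0,1]])
    u=cv2.undistortPoints(np.array(px,float).reshape(-1,1,2),K,np.array([p["k1"],0,0,0.])).reshape(-1,2)
    d=np.c_[u,np.ones(len(u))]@V[:3,:3]; return -V[:3,:3].T@V[:3,3],d
def plane(n,px,z):
    c,d=ray(n,px); return c+d*((z-c[2])/d[:,2])[:,None]
def tri(a,b):  # top px, scene px -> point, miss distance
    c1,d1=ray("top",[a]);c2,d2=ray("scene",[b]);A=np.c_[d1[0],-d2[0]];t=np.linalg.lstsq(A,c2-c1,rcond=None)[0]
    p,q=c1+t[0]*d1[0],c2+t[1]*d2[0]; return (p+q)/2,np.linalg.norm(p-q)
def load(f): return cv2.imread(f)
def blob(im,lo,hi,box,k=0):
    m=cv2.inRange(cv2.cvtColor(im,cv2.COLOR_BGR2HSV),lo,hi);x0,y0,x1,y1=box;M=np.zeros_like(m);M[y0:y1,x0:x1]=m[y0:y1,x0:x1]
    c=sorted(cv2.findContours(M,cv2.RETR_EXTERNAL,cv2.CHAIN_APPROX_NONE)[0],key=cv2.contourArea)[-1-k]; return M,c
E
python3 - <<'E'
from h import *
np.set_printoptions(precision=4,suppress=True)
t=load("pics/top0.png");s=load("pics/scene0.png")
def rep(name,n,im,lo,hi,box,z):
    M,c=blob(im,lo,hi,box);r=cv2.minAreaRect(c);b=cv2.boxPoints(r);print(name,n,cv2.contourArea(c),np.round(r[0],1),"corners px",b.round(1).tolist());P=plane(n,b,z);print(P[:,:2].round(4).tolist(),"mean",P.mean(0));return c
Y=((22,120,60),(35,255,255))
rep("bin","top",t,*Y,(190,160,260,230),.06)
rep("handle","top",t,(0,0,0),(179,255,70),(215,220,240,262),.052)
rep("bar","top",t,(0,150,90),(8,255,255),(310,170,370,195),.131)
rep("bar","scene",s,(0,150,90),(8,255,255),(300,220,345,250),.131)
rep("pad","top",t,(100,120,60),(125,255,255),(390,150,470,230),.003)
rep("pad","scene",s,(100,120,60),(125,255,255),(200,280,300,370),.003)
rep("bin","scene",s,*Y,(350,180,420,240),.06)
a=cv2.resize(t[150:262,190:360],None,fx=4.6,fy=4.6,interpolation=2)
b=cv2.resize(s[170:260,290:430],None,fx=5.6,fy=5.6,interpolation=2)
cv2.imwrite("pics/a.png",a);cv2.imwrite("pics/b.png",b)
E
```

```text
bin top 1649.0 [222.5 194.9] corners px [[202.5, 172.5], [239.60000610351562, 170.10000610351562], [242.60000610351562, 217.3000030517578], [205.39999389648438, 219.60000610351562]]
[[0.6654, 0.319], [0.6719, 0.2207], [0.5467, 0.21], [0.5403, 0.3072]] mean [0.6061 0.2642 0.06  ]Traceback (most recent call last):
  File "<stdin>", line 8, in <module>
  File "<stdin>", line 5, in rep
  File "h.py", line 15, in blob
    c=sorted(cv2.findContours(M,cv2.RETR_EXTERNAL,cv2.CHAIN_APPROX_NONE)[0],key=cv2.contourArea)[-1-k]; return M,c
      ~~~~~~~~~~~~~~~~~~~~~~~~~~~~~~~~~~~~~~~~~~~~~~~~~~~~~~~~~~~~~~~~~~~~~~~~~~~~~~~~~~~~~~~~~~^^^^^^
IndexError: list index out of range
```

Run:
```python
from h import *
np.set_printoptions(precision=4,suppress=True)
t=load("pics/top0.png");s=load("pics/scene0.png")
print(t[235,218:236].tolist())
def rep(name,n,im,lo,hi,box,z):
  try:
    M,c=blob(im,lo,hi,box);r=cv2.minAreaRect(c);b=cv2.boxPoints(r);print(name,n,cv2.contourArea(c),np.round(r[0],1),"px",b.round(1).tolist());P=plane(n,b,z);print(P[:,:2].round(4).tolist(),"mean",P.mean(0))
  except IndexError: print(name,n,"none")
Y=((22,120,60),(35,255,255))
rep("handle","top",t,(0,0,0),(179,130,90),(215,221,240,262),.052)
rep("bar","top",t,(0,150,90),(8,255,255),(310,170,370,195),.131)
rep("bar","scene",s,(0,150,90),(8,255,255),(300,220,345,250),.131)
rep("pad","top",t,(100,120,60),(125,255,255),(390,150,470,230),.003)
rep("pad","scene",s,(100,120,60),(125,255,255),(200,280,300,370),.003)
rep("bin","scene",s,*Y,(350,180,420,240),.06)
cv2.imwrite("pics/a.png",cv2.resize(t[150:262,190:360],None,fx=4.6,fy=4.6,interpolation=2))
cv2.imwrite("pics/b.png",cv2.resize(s[170:260,290:430],None,fx=5.6,fy=5.6,interpolation=2))
```

```text
[[127, 169, 51], [125, 169, 47], [119, 165, 47], [112, 148, 57], [96, 121, 71], [77, 97, 77], [82, 96, 83], [81, 95, 83], [75, 88, 81], [71, 90, 76], [64, 91, 62], [76, 104, 55], [83, 116, 51], [96, 131, 53], [109, 151, 53], [117, 163, 43], [124, 169, 44], [126, 170, 47]]
handle top 11.5 [227.4 240.5] px [[225.6999969482422, 231.10000610351562], [227.89999389648438, 230.89999389648438], [229.10000610351562, 249.89999389648438], [227.0, 250.0]]
[[0.5108, 0.2548], [0.5112, 0.2492], [0.4617, 0.2446], [0.4614, 0.2502]] mean [0.4863 0.2497 0.052 ]
bar top 85.0 [338.4 180.6] px [[320.5, 180.3000030517578], [321.20001220703125, 175.6999969482422], [356.29998779296875, 180.89999389648438], [355.6000061035156, 185.5]]
[[0.6341, 0.006], [0.6457, 0.0043], [0.6328, -0.0832], [0.6213, -0.0814]] mean [ 0.6335 -0.0386  0.131 ]
bar scene 59.5 [319.2 234. ] px [[307.1000061035156, 237.60000610351562], [328.6000061035156, 225.6999969482422], [331.20001220703125, 230.3000030517578], [309.70001220703125, 242.3000030517578]]
[[0.6176, -0.0794], [0.6274, -0.0074], [0.6451, -0.0183], [0.6348, -0.0886]] mea
[... 169 characters left out ...]
00030517578], [446.8999938964844, 217.5]]
[[0.5672, -0.2189], [0.6889, -0.2362], [0.6735, -0.359], [0.5523, -0.3405]] mean [ 0.6205 -0.2886  0.003 ]
pad scene 3276.5 [250.8 324. ] px [[206.6999969482422, 321.6000061035156], [263.8999938964844, 281.79998779296875], [294.8999938964844, 326.29998779296875], [237.6999969482422, 366.20001220703125]]
[[0.5383, -0.353], [0.5451, -0.176], [0.7072, -0.2256], [0.6865, -0.379]] mean [ 0.6193 -0.2834  0.003 ]
bin scene 1108.0 [378.1 208.2] px [[350.70001220703125, 214.8000030517578], [362.20001220703125, 185.0], [405.5, 201.6999969482422], [394.0, 231.5]]
[[0.5846, 0.1481], [0.5096, 0.3123], [0.6759, 0.3169], [0.7288, 0.162]] mean [0.6247 0.2348 0.06  ]
```

View pics/a.png

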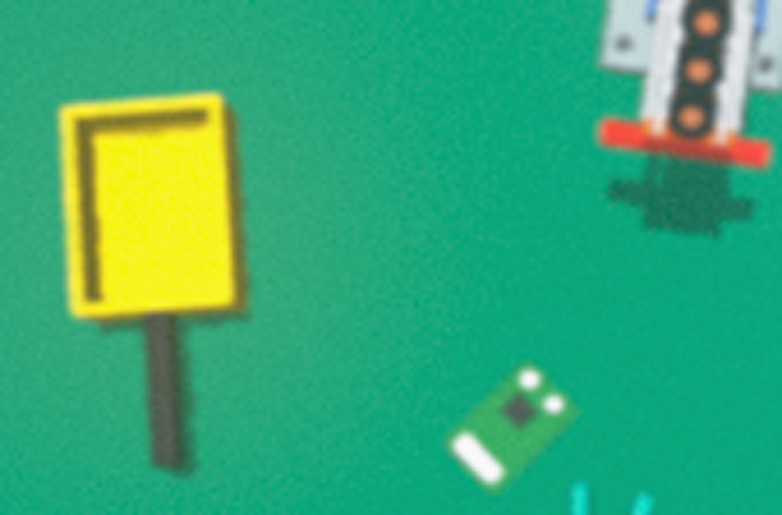

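View pics/b.png

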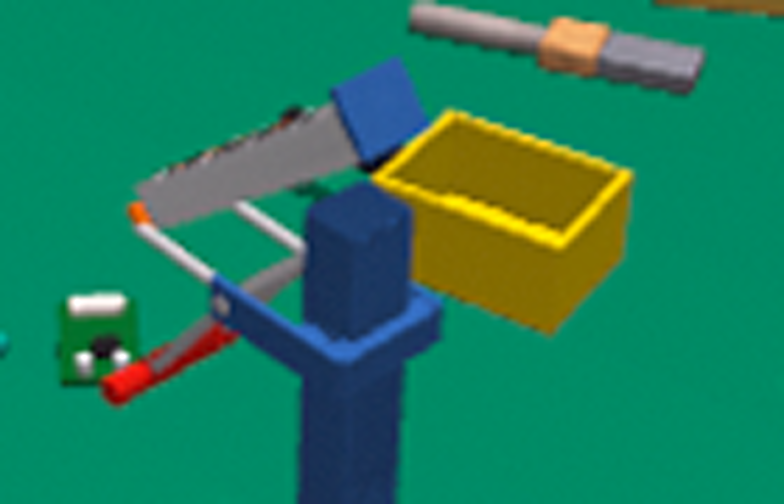

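Crop a shows the rim corners near (60,105), (222,93), (238,306) and (76,318), and the bar from (600,132) to (771,153). Crop b shows the same corners at (630,175), (560,245), (372,178) and (448,110), and the bar's -y end at (118,388). I'll triangulate these next.

Run:
```python
from h import *
np.set_printoptions(precision=4,suppress=True)
t=load("pics/top0.png").astype(int);
A=lambda x,y:((x+.5)/4.6+189.5,(y+.5)/4.6+149.5)
B=lambda x,y:((x+.5)/5.6+289.5,(y+.5)/5.6+169.5)
C=[]
for a,b in [((60,105),(632,174)),((222,93),(562,247)),((236,306),(372,178)),((76,318),(450,109))]:
    p,e=tri(A(*a),B(*b));C.append(p);print("rim",p,e,plane("top",[A(*a)],.06)[0])
C=np.array(C);print("rim ctr",C.mean(0),"sides",[np.linalg.norm(C[i]-C[i-1]).round(4) for i in range(4)])
P=plane("top",[A(60,105),A(222,93),A(236,306),A(76,318)],.06);print("plane ctr",P.mean(0),[np.linalg.norm(P[i]-P[i-1]).round(4) for i in range(4)], "yaw",np.arctan2(*((P[0]+P[1]-P[2]-P[3])[[1,0]])))
m=(t[:,:,2]>66)&(t[:,:,1]<125)&(t[:,:,0]<105)
r=[];
for y in range(223,252):
    x=np.flatnonzero(m[y,215:236])+215
    if len(x)>2:r.append((x.mean(),y))
H=plane("top",r,.052);f=np.polyfit(H[:,0],H[:,1],1);print("handle x",H[:,0].min(),H[:,0].max(),"line",f,"y at .49",np.polyval(f,.49),"rms",np.std(H[:,1]-np.polyval(f,H[:,0])))
for a,b in [((771,153),(120,388)),]:
    print("bar end",tri(A(*a),B(*b)))
print("bar pl",plane("top",[A(600,132),A(771,154)],.138))
print("bar chute/lip side px", plane("top",[A(640,124),A(742,140)],.21))
print("lip scene",plane("scene",[B(140,212)],.215))
print("chokes",plane("top",[A(690,117),A(699,70),A(708,22)],.24))
```

```text
rim [0.665  0.3183 0.0587] 0.0017605094095376906 [0.6655 0.3186 0.06  ]
rim [0.6734 0.2258 0.0616] 0.0023159489223623414 [0.6728 0.2254 0.06  ]
rim [0.5515 0.2162 0.0594] 0.004794058578980294 [0.5497 0.2145 0.06  ]
rim [0.5438 0.3066 0.0595] 0.0032433084647763167 [0.5425 0.3054 0.06  ]
rim ctr [0.6084 0.2668 0.0598] sides [np.float64(0.1217), np.float64(0.0929), np.float64(0.1223), np.float64(0.0908)]
plane ctr [0.6076 0.266  0.06  ] [np.float64(0.1236), np.float64(0.0935), np.float64(0.1236), np.float64(0.0912)] yaw 0.09749960353795846
handle x 0.4613451836747388 0.5320258649251814 line [0.0632 0.2256] y at .49 0.25655974957545846 rms 0.00048237176179603385
bar end (array([ 0.6296, -0.0828,  0.135 ]), np.float64(0.006460649996628075))
bar pl [[ 0.6381  0.0071  0.138 ]
 [ 0.6264 -0.0848  0.138 ]]
bar chute/lip side px [[ 0.6306 -0.0132  0.21  ]
 [ 0.6225 -0.0646  0.21  ]]
lip scene [[ 0.6262 -0.058   0.215 ]]
chokes [[ 0.6291 -0.0372  0.24  ]
 [ 0.6525 -0.0417  0.24  ]
 [ 0.6766 -0.0462  0.24  ]]
```

Measured bin centre is (0.608, 0.2655) with yaw about 0.085. The rim stands at 60 mm and the grip point is (0.4935, 0.2565), z 0.042. The lip is at about (0.631, -0.0385) and the dispenser yaw is about -0.15. All of this matches the given sizes. I'll move above the handle now.

>>> carry_out(
  linear=[
    [0.0474,-0.0466,0],
    [0.0474,-0.0466,0],
    [0.0474,-0.0466,0],
    [0.0474,-0.0466,0],
    [0.0474,-0.0466,0],
    [0.0474,-0.0466,0],
    [0.0474,-0.0466,0],
    [0.0474,-0.0466,0],
  ],
  angular=[
    [0,0,0.475],
    [0,0,0.475],
    [0,0,0.475],
    [0,0,0.475],
    [0,0,0.475],
    [0,0,0.475],
    [0,0,0.475],
    [0,0,0.475],
  ],
  hand=[1,1,1,1,1,1,1,1],
  force=100,
)

```text
clock: 0.77
position: [0.3993, 0.348, 0.4044]
ee_rot: [-0.0, 0.033, 0.999, -0.0]
contact_force: [0.4, 0.7, -0.3]
width: 0.0855
gripper_force: 0.0
```

>>> carry_out(
  linear=[
    [0.0474,-0.0466,0],
    [0.0474,-0.0466,0],
    [0.0474,-0.0466,0],
    [0.0474,-0.0466,0],
    [0,0,-0.04],
    [0,0,-0.04],
    [0,0,-0.04],
    [0,0,0],
  ],
  angular=[
    [0,0,0.475],
    [0,0,0.475],
    [0,0,0.475],
    [0,0,0.475],
    [0,0,0],
    [0,0,0],
    [0,0,0],
    [0,0,0],
  ],
  hand=[1,1,1,1,1,1,1,1],
)

```text
clock: 1.43
position: [0.492, 0.2551, 0.3405]
ee_rot: [-0.004, -0.042, 0.999, -0.001]
contact_force: [0.6, -1.1, -0.8]
width: 0.0856
gripper_force: 0.0
```

>>> carry_out(
  linear=[
    [0.003,0.003,-0.048],
    [0,0,-0.048],
    [0,0,-0.048],
    [0,0,-0.048],
    [0,0,-0.045],
    [0,0,-0.045],
    [0,0,0],
    [0,0,0],
  ],
  angular=[
    [0,0,0],
    [0,0,0],
    [0,0,0],
    [0,0,0],
    [0,0,0],
    [0,0,0],
    [0,0,0],
    [0,0,0],
  ],
  hand=[1,1,1,1,1,1,1,1],
)

```text
clock: 2.1
position: [0.4947, 0.2578, 0.2035]
ee_rot: [-0.001, -0.042, 0.999, -0.0]
contact_force: [-0.3, -0.3, 0.1]
width: 0.0854
gripper_force: 0.0
```

Run:
```python
from h import *
s=manip.get_image("top");cv2.imwrite("pics/t1.png",s[:,:,::-1]);c=manip.get_image("scene");cv2.imwrite("pics/s1.png",c[:,:,::-1])
a=cv2.resize(s[150:290,170:310,::-1],(400,400),interpolation=2);b=cv2.resize(c[130:270,290:430,::-1],(400,400),interpolation=2)
cv2.imwrite("pics/c1.png",np.hstack([a,b]));print(manip.get_state()["position"])
```

```text
[0.4956069  0.25809717 0.20530393]
```

View pics/c1.png

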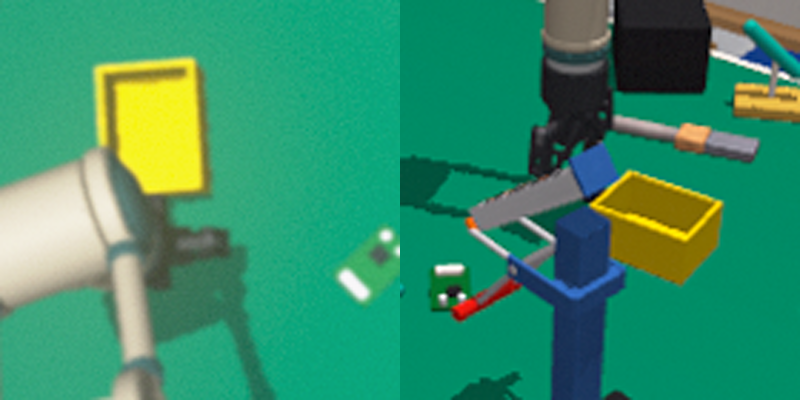

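The gripper straddles the handle and the bin is still where it was. I'll lower 7 mm and close.

>>> carry_out(
  linear=[
    [-0.003,-0.002,-0.014],
    [0,0,0],
    [0,0,0],
    [0,0,0],
    [0,0,0],
    [0,0,0],
    [0,0,0],
    [0,0,0],
  ],
  angular=[
    [0,0,0],
    [0,0,0],
    [0,0,0],
    [0,0,0],
    [0,0,0],
    [0,0,0],
    [0,0,0],
    [0,0,0],
  ],
  hand=[1,1,0,0,0,0,0,0],
  force=100,
)

```text
clock: 2.87
position: [0.4933, 0.2567, 0.1969]
ee_rot: [0.0, -0.042, 0.999, 0.0]
contact_force: [-0.6, -0.2, 3.1]
width: 0.0146
gripper_force: 97.4
```

>>> carry_out(
  linear=[
    [0,0,0],
    [0,0,0],
    [0,0,0],
    [0,0,0],
    [0,0,0],
    [0,0,0],
    [0,0,0],
    [0,0,0],
  ],
  angular=[
    [0,0,0],
    [0,0,0],
    [0,0,0],
    [0,0,0],
    [0,0,0],
    [0,0,0],
    [0,0,0],
    [0,0,0],
  ],
  hand=[0,0,0,0,0,0,0,0],
)

```text
clock: 3.53
position: [0.4933, 0.2566, 0.1969]
ee_rot: [0.0, -0.042, 0.999, 0.0]
contact_force: [-0.8, -0.2, 4.0]
width: 0.0145
gripper_force: 97.5
```

>>> carry_out(
  linear=[
    [0,0,0.02],
    [0,0,0.03],
    [0,0,0.03],
    [0,0,0.03],
    [0,0,0.03],
    [0,0,0.03],
    [0,0,0.03],
    [0,0,0],
  ],
  angular=[
    [0,0,0],
    [0,0,0],
    [0,0,0],
    [0,0,0],
    [0,0,0],
    [0,0,0],
    [0,0,0],
    [0,0,0],
  ],
  hand=[0,0,0,0,0,0,0,0],
)

```text
clock: 4.2
position: [0.4942, 0.2569, 0.2995]
ee_rot: [0.003, -0.042, 0.999, 0.001]
contact_force: [0.3, 0.4, -1.5]
width: 0.0142
gripper_force: 97.5
```

Run:
```python
from h import *
for i in range(6): manip.get_image("top")
s=manip.get_image("top");c=manip.get_image("scene");cv2.imwrite("pics/t2.png",s[:,:,::-1]);cv2.imwrite("pics/s2.png",c[:,:,::-1])
a=cv2.resize(s[150:290,170:310,::-1],(400,400),interpolation=2);b=cv2.resize(c[110:250,290:430,::-1],(400,400),interpolation=2)
cv2.imwrite("pics/c2.png",np.hstack([a,b]));S=manip.get_state();print(S["position"],S["ee_rot"],S["clock"],S["contact_force"],S["moment"])
```

```text
[0.49307668 0.25651397 0.29573852] [-9.34702494e-04 -4.20821120e-02  9.99113682e-01 -2.70508851e-04] 4.6 [ 0.81828971 -0.15943244 -1.75322889] [-0.03369768  0.14389057 -0.03355775]
```

View pics/c2.png

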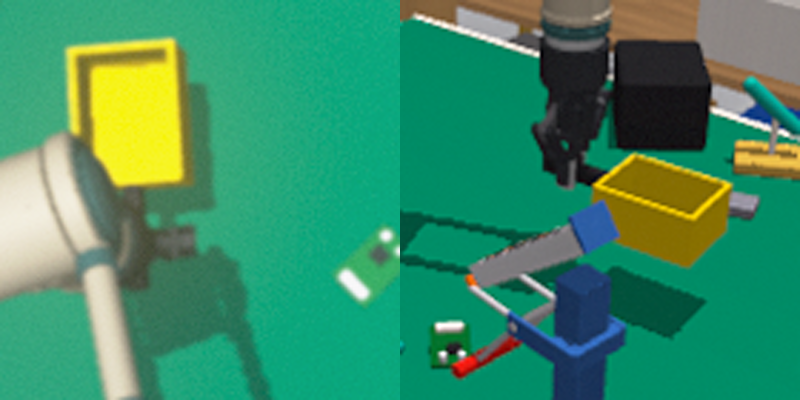

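The bin is held clear of the table and looks level. Its rim corners are at (66,46), (175,39) and (187,183) in the left half, and at (332,185), (294,219) and (192,187) in the right half. I'll measure them in hand.

Run:
```python
from h import *
np.set_printoptions(precision=4,suppress=True)
k=400/140
A=lambda x,y:((x+.5)/k+169.5,(y+.5)/k+149.5)
B=lambda x,y:((x+.5)/k+289.5,(y+.5)/k+109.5)
C=[]
for a,b in [((66,46),(332,185)),((175,39),(295,220)),((185,184),(192,188))]:
    p,e=tri(A(*a),B(*b));C.append(p);print("rim",p,e)
C=np.array(C);c=(C[0]+C[2])/2;print("ctr",c,np.linalg.norm(C[0]-C[1]),np.linalg.norm(C[2]-C[1]),"yaw",np.arctan2(*(C[1]-C[2])[[1,0]]),np.arctan2(*(C[0]-C[1])[[1,0]])-np.pi/2,"offset from tcp",c-manip.get_state()["position"])
# target tcp for yaw th
L=np.array([.6315,-.0385]);th=-.15;u=np.array([np.cos(th),np.sin(th)])
for d in(.093,.033): print(d,"tcp",L-(d+.115)*u)
```

```text
rim [0.6649 0.3182 0.1552] 0.0011205579002331425
rim [0.6728 0.2262 0.157 ] 0.003372133361146521
rim [0.5496 0.2161 0.1536] 0.006080450350691322
ctr [0.6072 0.2672 0.1544] 0.09243276485499276 0.12363987542235902 yaw 0.0811828657550001 0.08508256164996708 offset from tcp [ 0.1142  0.0107 -0.1413]
0.093 tcp [ 0.4258 -0.0074]
0.033 tcp [ 0.4852 -0.0164]
```

>>> carry_out(
  linear=[
    [-0.0337,-0.01,0.0024],
    [-0.0337,-0.02,0],
    [-0.0337,-0.03,0],
    [-0.0337,-0.04,0],
    [0,-0.04,0],
    [0,-0.04,0],
    [0,-0.04,0],
    [0,-0.04,0],
  ],
  angular=[
    [0,0,-0.182],
    [0,0,-0.182],
    [0,0,-0.182],
    [0,0,-0.182],
    [0,0,-0.182],
    [0,0,-0.182],
    [0,0,-0.182],
    [0,0,-0.182],
  ],
  hand=[0,0,0,0,0,0,0,0],
)

```text
clock: 5.27
position: [0.4256, 0.1258, 0.2977]
ee_rot: [-0.0, 0.016, 1.0, 0.0]
contact_force: [-0.8, 0.3, -1.6]
width: 0.0142
gripper_force: 97.6
```

>>> carry_out(
  linear=[
    [0,-0.04,0],
    [0,-0.04,0],
    [0,-0.04,0],
    [0,-0.04,0],
    [0,-0.04,0],
    [0,-0.03,0],
    [0,-0.02,0],
    [0,-0.018,0],
  ],
  angular=[
    [0,0,-0.182],
    [0,0,-0.182],
    [0,0,-0.182],
    [0,0,-0.182],
    [0,0,-0.182],
    [0,0,-0.182],
    [0,0,-0.182],
    [0,0,-0.182],
  ],
  hand=[0,0,0,0,0,0,0,0],
)

```text
clock: 5.93
position: [0.4258, -0.0082, 0.2977]
ee_rot: [-0.0, 0.075, 0.997, 0.0]
contact_force: [0.6, 0.1, -2.4]
width: 0.0141
gripper_force: 97.6
```

Run:
```python
from h import *
np.set_printoptions(precision=4,suppress=True)
for i in range(6): manip.get_image("top")
s=manip.get_image("top");c=manip.get_image("scene");cv2.imwrite("pics/t3.png",s[:,:,::-1]);cv2.imwrite("pics/s3.png",c[:,:,::-1])
a=cv2.resize(s[110:250,270:410,::-1],(400,400),interpolation=2);b=cv2.resize(c[150:290,240:380,::-1],(400,400),interpolation=2)
cv2.imwrite("pics/c3.png",np.hstack([a,b]));S=manip.get_state();print(S["position"],S["ee_rot"],S["clock"],S["contact_force"],S["moment"])
```

```text
[ 0.4259 -0.0068  0.2979] [-0.      0.0738  0.9973  0.0002] 6.3333 [ 0.3438 -0.3526 -1.8629] [ 0.0523  0.1591 -0.0383]
```

View pics/c3.png

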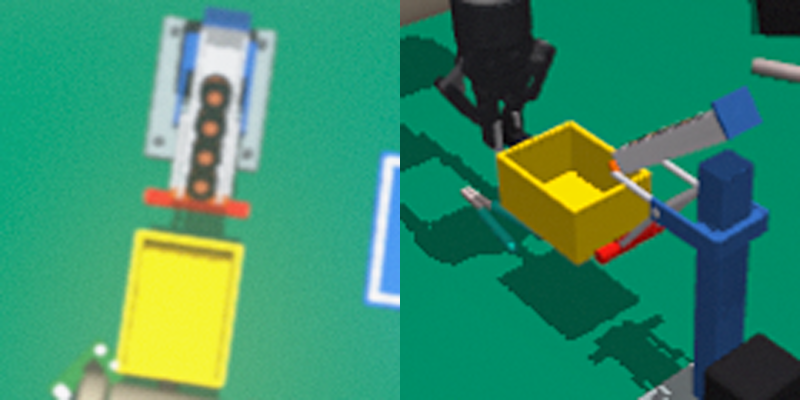

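The bin stands in front of the dispenser and lines up with it by eye. In the left half its front rim runs from (135,231) to (243,243), the bar from (144,196) to (250,210), and the chokes from (201,187) to (213,98). I'll check the offsets in the dispenser frame.

Run:
```python
from h import *
np.set_printoptions(precision=4,suppress=True)
k=400/140
A=lambda x,y:((x+.5)/k+269.5,(y+.5)/k+109.5)
w=plane("top",[A(135,231),A(243,243)],.16);b=plane("top",[A(144,196),A(250,210)],.138)
ch=np.array([plane("top",[A(*p)],.232+.016*i)[0] for i,p in enumerate([(201,187),(205,158),(210,128),(213,98)])])
print("wall",w,"yaw",-np.arctan2(*(w[0]-w[1])[:2]));print("bar",b,b.mean(0),"yaw",-np.arctan2(*(b[0]-b[1])[:2]))
print("chokes",ch,"yaw",np.polyfit(ch[:,0],ch[:,1],1))
th=-.15;R=np.array([[np.cos(th),np.sin(th)],[-np.sin(th),np.cos(th)]]);L=np.array([.6315,-.0385])
print("disp frame wall",(w[:,:2]-L)@R.T,"chokes",(ch[:,:2]-L)@R.T,"bar",(b[:,:2]-L)@R.T)
```

```text
wall [[ 0.6045  0.0145  0.16  ]
 [ 0.5946 -0.0769  0.16  ]] yaw -0.1086127377222066
bar [[ 0.6381  0.007   0.138 ]
 [ 0.6261 -0.0847  0.138 ]] [ 0.6321 -0.0389  0.138 ] yaw -0.12998985313737157
chokes [[ 0.6303 -0.0385  0.232 ]
 [ 0.6507 -0.041   0.248 ]
 [ 0.6712 -0.0442  0.264 ]
 [ 0.6911 -0.0458  0.28  ]] yaw [-0.1238  0.0394]
disp frame wall [[-0.0346  0.0484]
 [-0.0308 -0.0435]] chokes [[-0.0012 -0.0002]
 [ 0.0193  0.0004]
 [ 0.0401  0.0003]
 [ 0.0601  0.0017]] bar [[-0.0002  0.046 ]
 [ 0.0016 -0.0465]]
```

>>> carry_out(
  linear=[
    [0.0198,-0.0069,0],
    [0.0198,-0.0029,0],
    [0.0198,-0.0029,0],
    [0.0198,-0.0029,0],
    [0.0198,-0.0029,0],
    [0.0198,-0.0029,0],
    [0,0,0],
    [0,0,0],
  ],
  angular=[
    [0,0,0],
    [0,0,0],
    [0,0,0],
    [0,0,0],
    [0,0,0],
    [0,0,0],
    [0,0,0],
    [0,0,0],
  ],
  hand=[0,0,0,0,0,0,0,0],
)

```text
clock: 7.0
position: [0.4855, -0.0181, 0.2973]
ee_rot: [-0.001, 0.074, 0.997, 0.0]
contact_force: [-4.6, 1.2, -3.8]
width: 0.0148
gripper_force: 98.2
```

Run:
```python
from h import *
np.set_printoptions(precision=4,suppress=True)
for i in range(20): manip.get_image("top")
s=manip.get_image("top");c=manip.get_image("scene");cv2.imwrite("pics/t4.png",s[:,:,::-1]);cv2.imwrite("pics/s4.png",c[:,:,::-1])
a=cv2.resize(s[110:250,270:410,::-1],(400,400),interpolation=2);b=cv2.resize(c[150:290,240:380,::-1],(400,400),interpolation=2)
cv2.imwrite("pics/c4.png",np.hstack([a,b]));S=manip.get_state();print(S["position"],S["ee_rot"],S["clock"],S["contact_force"],S["moment"])
```

```text
[ 0.4853 -0.0181  0.2979] [-0.      0.0743  0.9972  0.    ] 8.1 [-4.23    1.189  -4.4069] [0.2209 1.3941 0.1891]
```

View pics/c4.png

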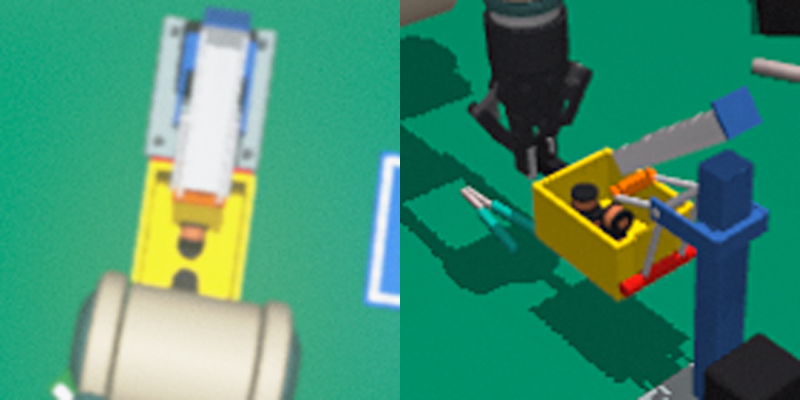

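The chute is empty and chokes are lying in the bin, with the gate open and the bar held back at about 4 N. I'll retreat straight back.

>>> carry_out(
  linear=[
    [-0.01,0.0015,0],
    [-0.015,0.002,0],
    [-0.02,0.003,0],
    [-0.02,0.003,0],
    [-0.02,0.003,0],
    [-0.02,0.003,0],
    [-0.015,0.002,0],
    [0,0,0],
  ],
  angular=[
    [0,0,0],
    [0,0,0],
    [0,0,0],
    [0,0,0],
    [0,0,0],
    [0,0,0],
    [0,0,0],
    [0,0,0],
  ],
  hand=[0,0,0,0,0,0,0,0],
)

```text
clock: 8.77
position: [0.4234, -0.009, 0.298]
ee_rot: [-0.0, 0.074, 0.997, 0.0]
contact_force: [-0.3, -0.2, -2.3]
width: 0.0144
gripper_force: 98.9
```

Run:
```python
from h import *
np.set_printoptions(precision=4,suppress=True)
for i in range(6): manip.get_image("top")
s=manip.get_image("top");c=manip.get_image("scene");cv2.imwrite("pics/t5.png",s[:,:,::-1]);cv2.imwrite("pics/s5.png",c[:,:,::-1])
a=cv2.resize(s[110:250,270:410,::-1],(400,400),interpolation=2);b=cv2.resize(c[150:290,240:380,::-1],(400,400),interpolation=2)
cv2.imwrite("pics/c5.png",np.hstack([a,b]));S=manip.get_state();print(S["position"],S["ee_rot"],S["clock"],S["contact_force"],S["moment"])
```

```text
[ 0.4258 -0.0094  0.2979] [0.0001 0.0743 0.9972 0.    ] 9.1667 [-1.1884  0.3785 -1.7908] [0.0803 0.2368 0.0452]
```

View pics/c5.png

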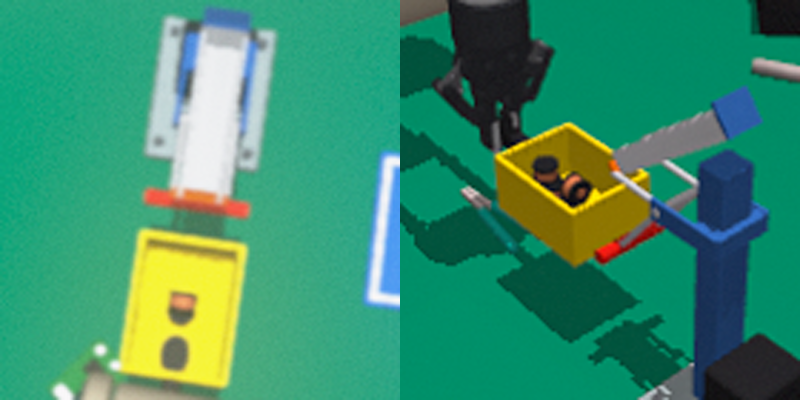

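The gate has sprung shut, the chute is empty, and I see no coils on the table. Coils show in the bin at (182,307) and (175,352), probably stacked. The arm pose nearly matches the one before the push, so I'll difference the two picture pairs over the whole image.

Run:
```python
from h import *
np.set_printoptions(precision=4,suppress=True)
M=[]
for i in range(8): manip.get_image("top"); M.append(np.r_[manip.get_state()["contact_force"],manip.get_state()["moment"]])
print("mean wrench",np.mean(M,0))
for n in "ts":
    a,b=load(f"pics/{n}3.png"),load(f"pics/{n}5.png");d=cv2.absdiff(cv2.GaussianBlur(a,(3,3),0),cv2.GaussianBlur(b,(3,3),0)).max(2)
    N,_,st,ce=cv2.connectedComponentsWithStats((d>35).astype(np.uint8));print(n,[(s[:5].tolist()) for s in st[1:] if s[4]>5])
b=load("pics/s5.png")[180:250,265:335]; t=load("pics/t5.png")[188:248,308:360]
cv2.imwrite("pics/c6.png",np.hstack([cv2.resize(b,(420,420),interpolation=2),cv2.resize(t,(364,420),interpolation=2)]))
```

```text
mean wrench [ 0.2788 -0.0026 -2.3919  0.0411  0.2373 -0.0119]
t [[334, 135, 18, 46, 544], [310, 190, 9, 46, 126], [348, 195, 9, 50, 119], [328, 211, 11, 14, 119], [326, 227, 11, 14, 124], [290, 242, 10, 42, 131], [292, 248, 4, 4, 11], [301, 248, 6, 29, 44], [303, 250, 7, 33, 44], [359, 253, 9, 44, 140], [353, 259, 5, 28, 38], [350, 260, 5, 28, 39], [301, 285, 3, 4, 7], [276, 291, 14, 51, 172], [289, 292, 12, 52, 157], [340, 303, 10, 51, 158], [352, 304, 9, 52, 174], [264, 354, 11, 46, 139], [350, 371, 4, 23, 61], [338, 395, 3, 5, 10]]
s [[215, 36, 3, 3, 7], [230, 48, 4, 5, 6], [282, 52, 9, 12, 21], [242, 61, 10, 25, 52], [280, 102, 2, 3, 6], [257, 154, 2, 10, 11], [252, 181, 13, 12, 13], [298, 192, 18, 12, 52], [267, 194, 4, 8, 9], [272, 204, 38, 21, 312], [325, 209, 4, 3, 9], [275, 222, 27, 22, 53]]
```

The only changes are the arm's edges, the emptied chute and the bin's contents, so nothing spilled. The load moment grew by about the weight of four coils. I'll carry it gently to the pad, centred at (0.620, -0.2865) with the same yaw, so the TCP target is (0.506, -0.269).

>>> carry_out(
  linear=[
    [0,-0.01,0],
    [0,-0.02,0],
    [0,-0.03,0],
    [0,-0.03,0],
    [0,-0.03,0],
    [0,-0.03,0],
    [0,-0.03,0],
    [0,-0.03,0],
  ],
  angular=[
    [0,0,0],
    [0,0,0],
    [0,0,0],
    [0,0,0],
    [0,0,0],
    [0,0,0],
    [0,0,0],
    [0,0,0],
  ],
  hand=[0,0,0,0,0,0,0,0],
)

```text
clock: 10.23
position: [0.4251, -0.1159, 0.298]
ee_rot: [0.0, 0.074, 0.997, -0.0]
contact_force: [-0.6, -0.3, -3.1]
width: 0.0142
gripper_force: 99.1
```

>>> carry_out(
  linear=[
    [0,-0.03,0],
    [0,-0.03,0],
    [0,-0.03,0],
    [0,-0.03,0],
    [0,-0.03,0],
    [0,-0.03,0],
    [0,-0.03,0],
    [0,-0.03,0],
  ],
  angular=[
    [0,0,0],
    [0,0,0],
    [0,0,0],
    [0,0,0],
    [0,0,0],
    [0,0,0],
    [0,0,0],
    [0,0,0],
  ],
  hand=[0,0,0,0,0,0,0,0],
)

```text
clock: 10.9
position: [0.4248, -0.236, 0.2979]
ee_rot: [-0.0, 0.075, 0.997, -0.0]
contact_force: [0.4, -0.0, -1.8]
width: 0.0143
gripper_force: 99.1
```

>>> carry_out(
  linear=[
    [0.01,-0.03,0],
    [0.02,-0.02,0],
    [0.03,-0.01,0],
    [0.03,-0.01,0],
    [0.03,0,0],
    [0.02,0,0],
    [0.015,0,0],
    [0.006,0,0],
  ],
  angular=[
    [0,0,0],
    [0,0,0],
    [0,0,0],
    [0,0,0],
    [0,0,0],
    [0,0,0],
    [0,0,0],
    [0,0,0],
  ],
  hand=[0,0,0,0,0,0,0,0],
)

```text
clock: 11.57
position: [0.5067, -0.2697, 0.2977]
ee_rot: [0.0, 0.074, 0.997, 0.0]
contact_force: [-0.6, 0.6, -3.3]
width: 0.0148
gripper_force: 98.9
```

Run:
```python
from h import *
np.set_printoptions(precision=4,suppress=True)
for i in range(6): manip.get_image("top")
s=manip.get_image("top");c=manip.get_image("scene");cv2.imwrite("pics/t7.png",s[:,:,::-1]);cv2.imwrite("pics/s7.png",c[:,:,::-1])
S=manip.get_state();print(S["position"],S["ee_rot"],S["clock"],S["contact_force"],S["moment"])
Y=((22,120,60),(35,255,255))
M,cn=blob(load("pics/t7.png"),*Y,(380,120,480,240));b=cv2.boxPoints(cv2.minAreaRect(cn));P=plane("top",b,.16);print(P,P.mean(0))
```

```text
[ 0.5053 -0.2692  0.2981] [-0.0001  0.0744  0.9972  0.    ] 11.9667 [ 0.5573 -0.4161 -2.321 ] [-0.0306  0.2935 -0.0224]
[[ 0.5634 -0.2257  0.16  ]
 [ 0.6855 -0.2444  0.16  ]
 [ 0.6727 -0.34    0.16  ]
 [ 0.551  -0.3201  0.16  ]] [ 0.6182 -0.2825  0.16  ]
```

>>> carry_out(
  linear=[
    [0.002,0,-0.015],
    [0,-0.002,-0.025],
    [0,0,-0.03],
    [0,0,-0.03],
    [0,0,-0.03],
    [0,0,-0.025],
    [0,0,-0.015],
    [0,0,-0.01],
  ],
  angular=[
    [0,0,0],
    [0,0,0],
    [0,0,0],
    [0,0,0],
    [0,0,0],
    [0,0,0],
    [0,0,0],
    [0,0,0],
  ],
  hand=[0,0,0,0,0,0,0,0],
)

```text
clock: 12.63
position: [0.5064, -0.2701, 0.2066]
ee_rot: [-0.001, 0.074, 0.997, 0.001]
contact_force: [0.3, -0.6, -2.6]
width: 0.0142
gripper_force: 98.9
```

>>> carry_out(
  linear=[
    [0,0,-0.006],
    [0,0,-0.004],
    [0,0,0],
    [0,0,0],
  ],
  angular=[
    [0,0,0],
    [0,0,0],
    [0,0,0],
    [0,0,0],
  ],
  hand=[0,0,0,0],
)

```text
clock: 12.97
position: [0.507, -0.2705, 0.2034]
ee_rot: [0.0, 0.074, 0.997, -0.0]
contact_force: [0.1, 0.2, -2.6]
width: 0.0144
gripper_force: 98.9
```

>>> carry_out(
  linear=[
    [0,0,-0.002],
    [0,0,-0.002],
    [0,0,0],
    [0,0,0],
  ],
  angular=[
    [0,0,0],
    [0,0,0],
    [0,0,0],
    [0,0,0],
  ],
  hand=[0,0,0,0],
)

```text
clock: 13.3
position: [0.5068, -0.2703, 0.2011]
ee_rot: [0.0, 0.074, 0.997, -0.0]
contact_force: [-0.9, -0.4, -2.8]
width: 0.0145
gripper_force: 98.9
```

>>> carry_out(
  linear=[
    [0,0,-0.002],
    [0,0,0],
    [0,0,0],
  ],
  angular=[
    [0,0,0],
    [0,0,0],
    [0,0,0],
  ],
  hand=[0,0,0],
)

```text
clock: 13.55
position: [0.5069, -0.2704, 0.2001]
ee_rot: [0.0, 0.074, 0.997, -0.0]
contact_force: [0.1, 0.4, -2.9]
width: 0.0145
gripper_force: 99.4
```

>>> carry_out(
  linear=[
    [0,0,-0.002],
    [0,0,-0.001],
    [0,0,0],
    [0,0,0],
  ],
  angular=[
    [0,0,0],
    [0,0,0],
    [0,0,0],
    [0,0,0],
  ],
  hand=[0,0,0,0],
)

```text
clock: 13.88
position: [0.5067, -0.2703, 0.1998]
ee_rot: [0.0, 0.074, 0.997, -0.0]
contact_force: [-3.9, 1.8, 7.7]
width: 0.0141
gripper_force: 100.5
```

The bin now rests on the pad, since Fz went from -2.9 to +7.7 N. I'll let go and rise.

>>> carry_out(
  linear=[
    [0,0,0],
    [0,0,0],
    [0,0,0],
    [0,0,0],
    [0,0,0],
    [0,0,0],
    [0,0,0],
    [0,0,0],
  ],
  angular=[
    [0,0,0],
    [0,0,0],
    [0,0,0],
    [0,0,0],
    [0,0,0],
    [0,0,0],
    [0,0,0],
    [0,0,0],
  ],
  hand=[0.3,0.4,0.5,0.6,0.7,0.8,0.8,0.8],
  force=20,
)

```text
clock: 14.55
position: [0.5068, -0.2703, 0.1983]
ee_rot: [-0.0, 0.074, 0.997, 0.0]
contact_force: [-0.1, 0.1, 0.5]
width: 0.0686
gripper_force: 0.0
```

>>> carry_out(
  linear=[
    [0,0,0.01],
    [0,0,0.03],
    [0,0,0.05],
    [0,0,0.06],
    [0,0,0.06],
    [-0.04,0,0.05],
    [-0.06,0,0.02],
    [-0.06,0,0],
  ],
  angular=[
    [0,0,0],
    [0,0,0],
    [0,0,0],
    [0,0,0],
    [0,0,0],
    [0,0,0],
    [0,0,0],
    [0,0,0],
  ],
  hand=[0.8,0.8,0.8,0.8,0.8,0.8,0.8,0.8],
)

```text
clock: 15.22
position: [0.4271, -0.2708, 0.3419]
ee_rot: [0.003, 0.074, 0.997, -0.002]
contact_force: [-0.6, -0.5, 0.6]
width: 0.0688
gripper_force: 0.0
```

Run:
```python
from h import *
np.set_printoptions(precision=4,suppress=True)
for i in range(8): manip.get_image("top")
s=manip.get_image("top");c=manip.get_image("scene");cv2.imwrite("pics/t8.png",s[:,:,::-1]);cv2.imwrite("pics/s8.png",c[:,:,::-1])
S=manip.get_state();print(S["position"],S["clock"],S["contact_force"],S["width"])
Y=((22,120,60),(35,255,255));t=load("pics/t8.png")
M,cn=blob(t,*Y,(380,120,480,240));b=cv2.boxPoints(cv2.minAreaRect(cn));P=plane("top",b,.063);print(P,P.mean(0))
G=((30,120,30),(75,255,140))
for f in("pics/t0.png","pics/t8.png"):
    W=cv2.inRange(load(f)[225:260,283:320],(190,190,190),(255,255,255));print("board white px",np.argwhere(W).mean(0))
a=cv2.resize(t[140:260,380:500],(400,400),interpolation=2);d=load("pics/s8.png")[250:370,190:310];cv2.imwrite("pics/c8.png",np.hstack([a,cv2.resize(d,(400,400),interpolation=2)]))
```

```text
[ 0.4276 -0.2704  0.338 ] 15.7167 [ 0.1121  0.6703 -0.4371] 0.06851128192710028
[[ 0.5643 -0.2283  0.063 ]
 [ 0.686  -0.2457  0.063 ]
 [ 0.6745 -0.3376  0.063 ]
 [ 0.5532 -0.3191  0.063 ]] [ 0.6195 -0.2827  0.063 ][ WARN:0@13.263] global loadsave.cpp:275 findDecoder imread_('pics/t0.png'): can't open/read file: check file path/integrity
Traceback (most recent call last):
TypeError: 'NoneType' object is not subscriptable
```

Run:
```python
from h import *
t=load("pics/t8.png")
for f in("pics/top0.png","pics/t8.png"):
    W=cv2.inRange(load(f)[225:260,283:320],(170,170,170),(255,255,255));print("board white px",np.argwhere(W).mean(0))
a=cv2.resize(t[140:260,380:500],(400,400),interpolation=2);d=load("pics/s8.png")[250:370,190:310];cv2.imwrite("pics/c8.png",np.hstack([a,cv2.resize(d,(400,400),interpolation=2)]))
```

```text
board white px [20.56578947 13.81578947]
board white px [20.56578947 13.81578947]
```

View pics/c8.png

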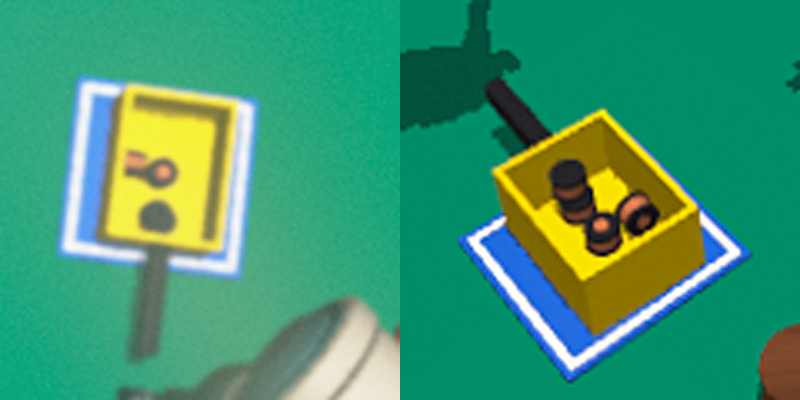

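All four coils are in the bin: two stacked at (572,190) and two at (605,233) and (638,212). The bin sits wholly on the pad, the gripper is clear and the board hasn't moved.

```bash
python3 -c "
from rig import manip
print(manip.sign_off())"
```

```text
the job is handed in; nothing more can be done
None
```

The job is handed in at about 16 s of the 48 s: all four chokes are in the bin, the bin is released on the blue pad, nothing was spilled, and the circuit board was not moved.

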